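Flip the stamp leaf open and index the stamp platform to its third stop

TASK

A print has just been pulled on the stamp platform: take the steel bail of the clear stamp leaf, flip the leaf right over on its hinge and lay it gently back flat on its rests, carved red face up, then let go of it. Only then grip the black wing of the index knob and turn it clockwise (seen from above) out of its plain home arc, counting the clicks, to the third stop and not past it; finish while still holding the knob there between the fingers, so that the card cannot creep. Leave the other things on the table where they are.

Things in the scene. Friction and masses are not known exactly. Their poses are not given: they have to be found in the camera images.
- leaf (a joint): Angle of the clear stamp leaf (rad): 0 closed, level over the card; grows as the leaf swings up and over towards the hinge point's +y side; 1.57 upright; 3.14 laid back level on two rubber-topped rests, red seal face up. Nearly free hinge (friction 0.04 N m): the leaf (about 170 g) falls if let go on the way.
- leaf_hinge (a point): Middle of the leaf's hinge line, 46 mm above the table. Its axes are the platform's: x along the hinge line, y from the card towards the hinge and on to the rests, z up. The platform is fixed to the table; its place and yaw differ from start to start.
- leaf_bail (a point): Middle of the leaf's grip bar: round 8 mm steel rod, parallel to the hinge and 178 mm from it, 64 mm free between its legs, 46 mm above the table when closed and when laid back. A 32 mm open gap lies between bar and leaf edge, so a finger fits down either side (nothing above 22 mm below). The bar turns between the fingers as the leaf swings. Axes of the leaf: x along the bar.
- index (a joint): Angle of the index knob (rad), growing clockwise from above, ends at 0 and 2.35. Starts in the plain home arc (0.03 to 0.30), where it turns freely; then a spring roller drops into notches 0.419 (24 degrees) apart: stops at 0.550, 0.969, 1.388 (third), 1.807, 2.225. Each pulls the knob to its middle from about 0.17 either side, with up to 0.25 N m. The card's turntable turns with it one to one.
- knob_grip (a point): On the knob's vertical axis, 70 mm above the table, where to grip. x runs along the wing to its pointer end (white line). Wing: black bar 50 mm long, 12 wide, 46 to 80 mm above the table, on a dark scalloped plate 69 mm across (top at 46 mm), on a grey housing 102 mm across, at (-85, -205) mm in the hinge point's x, y. White marks on the housing show the pointer's five stops in turn.
- index_knob: The index knob itself, wing and scalloped plate together (origin on its axis, 36 mm above the table).
- ink_tin: Round red ink tin, 75 mm across, 24 mm tall, on the far side of the platform; leave alone. Origin at the centre of its underside.
- seal_up: Greenish seal stone 24 x 24 x 54 mm standing on end, orange top, on the far side; leave alone. Origin under its centre.
- seal_lying: Brown seal stone 60 x 26 x 26 mm lying to the right of the platform; leave alone. Origin under its centre.
- graver: Carving graver, wooden handle, 150 mm long, 15 mm thick, lying on the robot's side of the platform; leave alone. Origin under its middle.
- card_stack: Stack of square cards 105 x 105 x 14 mm on the far left of the platform; leave alone. Origin under its centre.
- brush: Flat brush 155 mm long, 10 mm thick, lying to the right; leave alone. Origin under its middle.
- ink_bottle: Amber ink bottle 36 mm across, 72 mm tall, red cap, beyond the open leaf's place on the left; leave alone. Origin at the centre of its underside.
- leaf_plate: The clear leaf itself (origin on the hinge line): 138 mm along the hinge, 142 mm from the hinge line to its free edge, 5 mm thick in a white rim, with a wooden seal plate 36 x 36 mm on its printing side, red carved face.

How it is judged:
By the outcome, as a careful person would: the job done as asked, in the order asked, and still so for the second after the job is handed in, while the arm keeps its last pose, push and grip.
It also fails if it takes over 61 s, if anything falls off the work surface, if the arm or the gripper's body presses on something with over 40 N, if the wrist force passes 120 N, or if a joint passes its speed limit or range.

ROBOT

A 7-joint arm with a two-finger parallel gripper is mounted at the origin on the work surface. World frame = base frame: x ahead of the robot, y to its left, z up, the work surface at z = 0. Lengths are in m, angles in rad, forces in N, time in s.
With the tool pointing down it reaches from about 0.35 to 0.9 m from the base axis. Payload 19.9 kg.
Tool frame: the origin (TCP) lies at the centre of the arm's flange, where the gripper is bolted on; the fingertips stand 199 mm ahead of it and the grasp point (between the pads) lies 180 mm ahead of it (robot.tips_ahead is the distance from the TCP to the fingertips, in m); z points along the fingers, y is the line along which they close (so a half turn about z gives the same grasp; the last joint's range is limited). The gripper opens to 94 mm and grips with 3 to 60 N. Pads are 16 mm wide; open, the fingers measure 119 mm over their backs; the gripper's body (75 mm by 177 mm) begins 78 mm behind the grasp point.
Start: joints at [1.075, 0.417, -0.01, 1.614, 0.005, 1.111, -0.053], TCP at [0.274, -0.562, 0.405] pointing down, gripper open.
Joint ranges: [-2.81, 2.81], [-0.39, 2.02], [-1.27, 1.25], [0.06, 2.57], [-1.19, 4.33], [0.19, 2], [-2.82, 2.82]. Speed limits (rad/s): [1.89, 1.89, 2.39, 2.39, 3.01, 3.01, 3.01].

INTERFACE

Orientations are given as a 3x3 rotation matrix whose columns are the frame's x, y, z axes.
In Python, from workcell import robot gives the robot as it stands. The module is installed in compiled form; this text tells all that it offers.
- The arm moves only by the tool apply_moves, never from a script. Its argument "rows" is a list of rows, each a list of 2 entries, a list of its own where there are three numbers: the shift along the world's x, y, z in m, then the turn, a rotation vector about the world's x, y, z in degrees. A call has 1 to 8 rows; each row is the pose to reach, as a shift and turn from the pose commanded when the call began; what a row does not reach only later rows make up. A row lasts 1/8 s, in which the tool goes at most 62.5 mm and 10.7 degrees, less where a joint would pass 70% of its speed; a pose out of reach is approached as far as the arm can. A call with a gripper value outside its range is refused whole. "hand" is the finger opening in m, from 0 to 0.094, set as the call begins (left out, the last holds). The fingers move at their own pace and stop on an object; "newtons" is the grip in N (left out, the last holds). Time passes only in rows, so rows that repeat a pose let the fingers close. It gives the time, the measured TCP pose, the force, the opening and the grip force at its end, in the units of the state.
- robot.state(): the state, without advancing time (a new reading comes with each control period).
- robot.camera(name): name is "side" or "top"; returns the picture (420x560x3 uint8, red, green, blue); there is no depth.
- robot.camera_params(name): a dict with "intrinsics" (3x3 intrinsics, pixels), "k1" (the pictures are not rectified: a ray, as slopes to the right and down, at radius r is drawn at 1 + k1 r^2 times it, then the intrinsics apply), "T" (4x4, takes a point from camera to world coordinates). Camera axes: x right, y down, z forward; pixel columns grow to the right and rows downward; lengths in m; the calibration is good to about 2 mm. A picture is of the moment at which its call begins. camera_params takes no time and is no camera call.
- robot.finish_job(): hands the job in; it is judged then, once.
The state is a dict: "time_s": time; "q": joint angles; "joint_velocities": joint speeds; "tau": joint torques, N m; "ee_pos": TCP position; "orientation": TCP orientation; "ft_force": force on the tool from outside, world axes, zero at the start; "torque": the same for the moment, N m; "grip_width": opening from 0.0 (shut) to 1.0 (fully open); "gripper_force": force on a finger pad.
Only numpy, scipy, OpenCV 4.12 (cv2) and the standard library are available. Lean on these libraries where they do the work, as an engineer would, in place of code of your own. Each camera call takes 0.05 s, during which the arm holds its last target. There are 200 camera calls.

## Working session

There is one attempt and no reset: what is moved stays moved. The work goes in short steps, Python scripts to look and compute and a tool call to move; the robot and the scene stay as the last step left them, time stands still between calls to the robot, and variables do not carry over. Pictures are saved under pics/ and viewed, at most 10 in all, crops included, and the job is handed in when it is done.

Besides the shell and the picture viewer there is one more tool, called after "Request:" in YAML: its name, and indented under it one key for each argument. apply_moves: Moves the arm, as the interface text tells. Its arguments: {"type":"object","properties":{"rows":{"type":"array"},"hand":{"type":"number"},"newtons":{"type":"number"}},"required":["rows"]}

```bash
mkdir -p pics; python3 - <<'E'
from workcell import robot
import cv2,numpy as np
for n in("side","top"):
    cv2.imwrite(f"pics/{n}0.png",robot.camera(n)[:,:,::-1])
    p=robot.camera_params(n);print(n,p["intrinsics"],p["k1"],np.round(p["T"],4))
s=robot.state();print(s["time_s"],s["ee_pos"],s["orientation"],s["ft_force"],s["grip_width"])
E
```

```text
side [[445.79432458   0.         277.00352985]
 [  0.         445.79432458 213.38193793]
 [  0.           0.           1.        ]] -0.021728618684170906 [[ 9.343e-01 -2.776e-01  2.238e-01  3.818e-01]
 [-3.565e-01 -7.289e-01  5.845e-01 -6.163e-01]
 [ 9.000e-04 -6.258e-01 -7.799e-01  8.335e-01]
 [ 0.000e+00  0.000e+00  0.000e+00  1.000e+00]]
top [[421.84730756   0.         283.46635247]
 [  0.         421.84730756 210.28176912]
 [  0.           0.           1.        ]] 0.036358695067506885 [[-0.0225 -0.9944  0.1036  0.4935]
 [-0.9997  0.0228  0.0022 -0.0292]
 [-0.0046 -0.1035 -0.9946  0.9958]
 [ 0.      0.      0.      1.    ]]
0.1 [ 0.27393622 -0.56164236  0.4041001 ] [[ 8.98790015e-01  4.38379090e-01 -5.31000567e-04]
 [ 4.38379407e-01 -8.98789515e-01  9.50146699e-04]
 [-6.07332972e-05 -1.08676208e-03 -9.99999408e-01]] [0.25922405 0.19952909 0.06401815] 0.9992796161836336
```

View pics/side0.png

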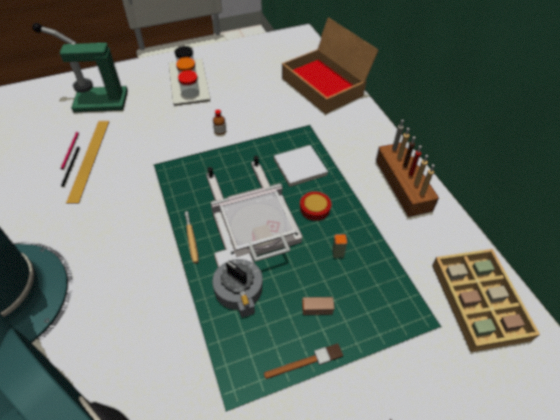

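View pics/top0.png

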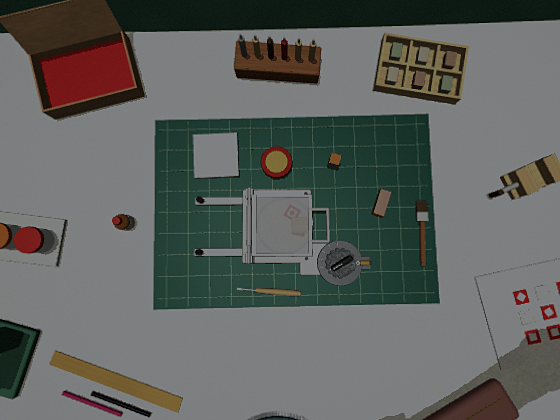

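The side view shows the bail near (270,262) and the knob at (238,275). In the top view the bail is at about (328,226), the hinge line at column ~249, and the knob at (341,263). Next I'll look at enlarged crops.

```bash
python3 - <<'E'
import cv2
a=cv2.imread("pics/top0.png")[170:300,180:380]; b=cv2.imread("pics/side0.png")[155:315,180:320]
cv2.imwrite("pics/topc.png",cv2.resize(a,None,fx=4,fy=4,interpolation=cv2.INTER_CUBIC))
cv2.imwrite("pics/sidec.png",cv2.resize(b,None,fx=3.75,fy=3.75,interpolation=cv2.INTER_CUBIC))
E
```

```text
(no output)
```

View pics/topc.png

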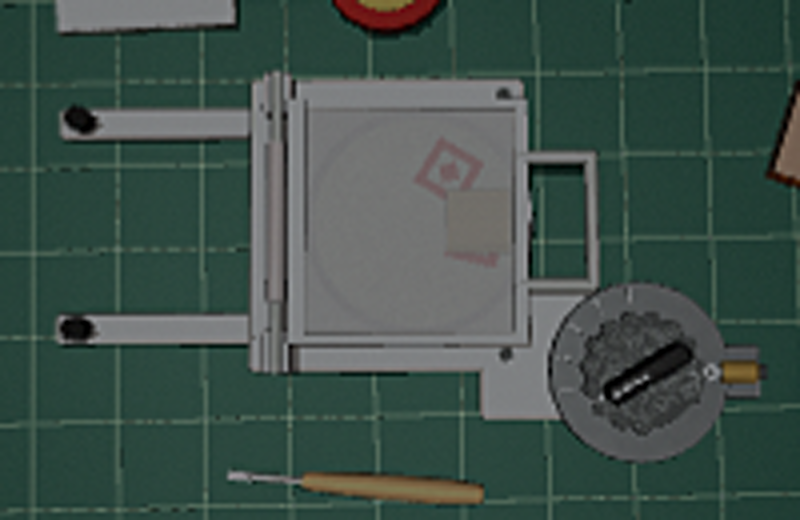

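View pics/sidec.png

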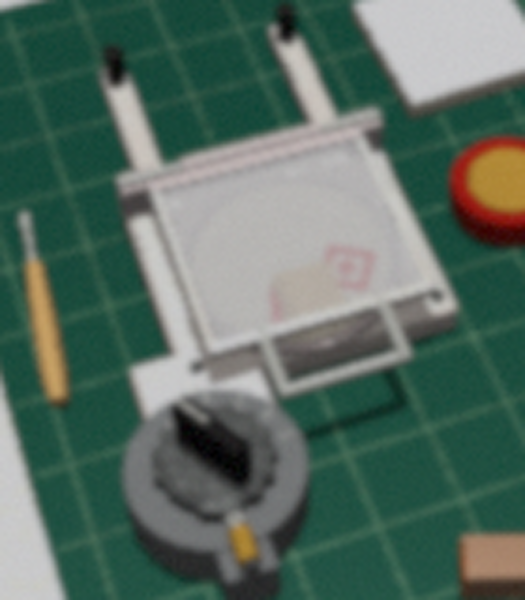

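The crops give these positions. In the top crop, the bar runs (594,157)–(592,285), the hinge knuckles (275,75)–(272,372), and the wing ends are (607,397) at the white pointer and (690,347). In the side crop, the bar runs (280,388)–(410,353) and the wing top (182,412)–(248,465).

```bash
cat > h.py <<'E'
from workcell import robot
import cv2,numpy as np
def ray(n,px):
    p=robot.camera_params(n);T=np.array(p["T"])
    u=cv2.undistortPoints(np.array([[px]],float),np.array(p["intrinsics"]),np.array([p["k1"],0,0,0.]))[0,0]
    d=T[:3,:3]@[u[0],u[1],1];return T[:3,3],d/np.linalg.norm(d)
def tri(a,b):
    (o1,d1),(o2,d2)=ray("top",a),ray("side",b)
    s=np.linalg.lstsq(np.c_[d1,-d2],o2-o1,rcond=None)[0]
    p,q=o1+s[0]*d1,o2+s[1]*d2;return (p+q)/2,np.linalg.norm(p-q)
def atz(n,px,z):
    o,d=ray(n,px);return o+d*(z-o[2])/d[2]
def proj(n,P):
    p=robot.camera_params(n);T=np.linalg.inv(p["T"])
    return cv2.projectPoints(np.array([P],float),T[:3,:3],T[:3,3],np.array(p["intrinsics"]),np.array([p["k1"],0,0,0.]))[0][0,0]
tc=lambda x,y:((x+.5)/4-.5+180,(y+.5)/4-.5+170)
sc=lambda x,y:((x+.5)/3.75-.5+180,(y+.5)/3.75-.5+155)
E
python3 - <<'E'
from h import *
for nm,a,b in[("bailfar",(594,157),(410,353)),("bailnear",(592,285),(280,388)),("bail",(593,220),(345,370)),("wingP",(607,397),(182,412)),("wingQ",(690,347),(248,465)),("hingeN",(272,372),(122,182)),("hingeF",(275,75),(378,117))]:
    p,e=tri(tc(*a),sc(*b));print(nm,p.round(4),round(e,4))
for nm,a,z in[("bailfar",(594,157),.046),("bailnear",(592,285),.046),("hN",(272,372),.05),("hF",(275,75),.05),("wP",(607,397),.08),("wQ",(690,347),.08),("hous",(637,372),.036),("restN",(77,329),.04),("restF",(80,120),.04)]:
    print(nm,atz("top",tc(*a),z).round(4))
E
```

```text
bailfar [ 0.5943 -0.128   0.0505] 0.0031
bailnear [ 0.5204 -0.1241  0.0499] 0.0013
bail [ 0.5574 -0.1259  0.0505] 0.0003
wingP [ 0.461  -0.129   0.0653] 0.0031
wingQ [ 0.4854 -0.1746  0.0676] 0.0005
hingeN [0.4777 0.0554 0.0461] 0.002
hingeF [0.6455 0.0517 0.0436] 0.0015
bailfar [ 0.5933 -0.1281  0.046 ]
bailnear [ 0.5211 -0.1246  0.046 ]
hN [0.4768 0.0553 0.05  ]
hF [0.6437 0.0513 0.05  ]
wP [ 0.46   -0.1272  0.08  ]
wQ [ 0.4857 -0.1727  0.08  ]
hous [ 0.472  -0.1492  0.036 ]
restN [0.5032 0.1656 0.04  ]
restF [0.6219 0.1638 0.04  ]
```

The measured points agree with each other: the bail is about 0.179 m from the hinge, and the knob sits at the stated offset. The platform yaw is about -1.3°. Now I'll move above the bail.

Request:
apply_moves:
  rows:
    - [[0.035,0.054,0],[0,0,-4]]
    - [[0.07,0.108,0],[0,0,-8]]
    - [[0.105,0.162,0],[0,0,-12]]
    - [[0.14,0.216,0],[0,0,-16]]
    - [[0.175,0.27,0],[0,0,-20]]
    - [[0.21,0.323,0],[0,0,-24]]
    - [[0.245,0.376,0],[0,0,-27.3]]
    - [[0.27,0.415,-0.02],[0,0,-27.3]]
  hand: 0.03
  newtons: 15

```text
time_s: 1.1
ee_pos: [0.5452, -0.1447, 0.3854]
orientation: [[1.0, -0.023, 0.002], [-0.023, -1.0, -0.0], [0.002, 0.0, -1.0]]
ft_force: [1.7, -1.6, -0.1]
grip_width: 0.319
gripper_force: 0.0
```

Request:
apply_moves:
  rows:
    - [[0.0135,0.021,-0.03],[0,0,0]]
    - [[0.0135,0.021,-0.06],[0,0,0]]
    - [[0.0135,0.021,-0.08],[0,0,0]]
    - [[0.0135,0.021,-0.08],[0,0,0]]
    - [[0.0135,0.021,-0.08],[0,0,0]]

```text
time_s: 1.72
ee_pos: [0.5577, -0.1258, 0.3054]
orientation: [[1.0, -0.023, 0.001], [-0.023, -1.0, -0.0], [0.001, 0.0, -1.0]]
ft_force: [0.1, -0.5, 0.6]
grip_width: 0.318
gripper_force: 0.0
```

```bash
python3 - <<'E'
from h import *
s=robot.state();R=np.array(s["orientation"]);e=np.array(s["ee_pos"]);print(s["time_s"],e,R.round(4).tolist(),s["q"],s["grip_width"])
print("tip",e+R[:,2]*.199)
a=robot.camera("top")[:,:,::-1][180:290,270:380];b=robot.camera("side")[:,:,::-1][190:310,210:320]
z=lambda i:cv2.resize(i,(400,500),interpolation=cv2.INTER_CUBIC)
cv2.imwrite("pics/c1.png",np.hstack([z(a),z(b)]))
E
```

```text
1.725 [ 0.55770273 -0.12582073  0.30540355] [[0.9997, -0.0228, 0.0007], [-0.0228, -0.9997, -0.0], [0.0007, 0.0, -1.0]] [ 0.30640505  0.44340385 -0.17437469  1.83187164  0.09715074  0.87387149
 -1.50739874] 0.31829865020604325
tip [ 0.55783499 -0.12583021  0.10640359]
```

View pics/c1.png

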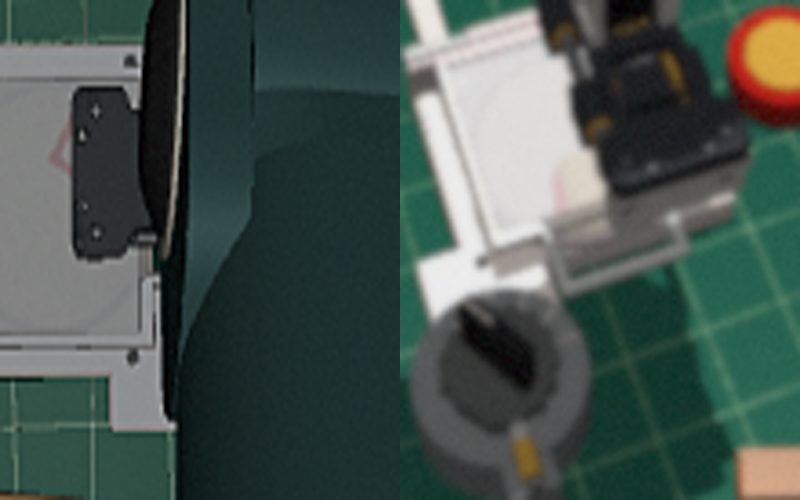

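The fingers are centred over the bail, though the arm hides it in the top view. In the side half of the picture the bail shows at about (620,265), clear below the fingers. The margin is around 8 mm per side, so I'm descending.

Request:
apply_moves:
  rows:
    - [[0,0,-0.02],[0,0,0]]
    - [[0,0,-0.035],[0,0,0]]
    - [[0,0,-0.047],[0,0,0]]
    - [[0,0,-0.059],[0,0,0]]
    - [[0,0,-0.07],[0,0,0]]
    - [[0,0,-0.076],[0,0,0]]
    - [[0,0,-0.076],[0,0,0]]

```text
time_s: 2.7
ee_pos: [0.5574, -0.1257, 0.2283]
orientation: [[1.0, -0.023, -0.001], [-0.023, -1.0, 0.0], [-0.001, -0.0, -1.0]]
ft_force: [-0.4, -0.1, -0.1]
grip_width: 0.319
gripper_force: 0.0
```

Request:
apply_moves:
  rows:
    - [[0,0,0],[0,0,0]]
    - [[0,0,0],[0,0,0]]
    - [[0,0,0],[0,0,0]]
    - [[0,0,0],[0,0,0]]
    - [[0,0,0],[0,0,0]]
    - [[0,0,0],[0,0,0]]
  hand: 0.0
  newtons: 12

```text
time_s: 3.45
ee_pos: [0.5576, -0.1255, 0.2288]
orientation: [[1.0, -0.022, 0.0], [-0.022, -1.0, 0.0], [0.0, -0.0, -1.0]]
ft_force: [-0.3, 4.2, 5.4]
grip_width: 0.077
gripper_force: 12.0
```

The rod is held (opening about 7–8 mm). I'm swinging along the 178 mm arc, 6° per row.

Request:
apply_moves:
  rows:
    - [[0,0.001,0.0186],[0,0,0]]
    - [[0.0001,0.0039,0.037],[0,0,0]]
    - [[0.0002,0.0087,0.055],[0,0,0]]
    - [[0.0003,0.0154,0.0724],[0,0,0]]
    - [[0.0005,0.0238,0.089],[0,0,0]]
    - [[0.0008,0.034,0.1046],[0,0,0]]
    - [[0.001,0.0457,0.1191],[0,0,0]]
    - [[0.001,0.0457,0.1191],[0,0,0]]

```text
time_s: 4.45
ee_pos: [0.5582, -0.0787, 0.3486]
orientation: [[1.0, -0.021, -0.0], [-0.021, -1.0, 0.001], [-0.0, -0.001, -1.0]]
ft_force: [2.7, 5.7, -7.0]
grip_width: 0.076
gripper_force: 12.0
```

Request:
apply_moves:
  rows:
    - [[0.0003,0.0137,0.0127],[0,0,0]]
    - [[0.0006,0.0282,0.0242],[0,0,0]]
    - [[0.001,0.0437,0.0342],[0,0,0]]
    - [[0.0014,0.0602,0.0426],[0,0,0]]
    - [[0.0018,0.0775,0.0493],[0,0,0]]
    - [[0.0022,0.0954,0.054],[0,0,0]]
    - [[0.0026,0.1137,0.0569],[0,0,0]]
    - [[0.003,0.1323,0.0578],[0,0,0]]

```text
time_s: 5.45
ee_pos: [0.5615, 0.0538, 0.4057]
orientation: [[1.0, -0.022, 0.0], [-0.022, -1.0, 0.0], [0.0, -0.0, -1.0]]
ft_force: [1.5, -0.2, -1.3]
grip_width: 0.077
gripper_force: 12.0
```

Request:
apply_moves:
  rows:
    - [[0.0004,0.0185,-0.001],[0,0,0]]
    - [[0.0008,0.0368,-0.0039],[0,0,0]]
    - [[0.0012,0.0547,-0.0087],[0,0,0]]
    - [[0.0016,0.072,-0.0153],[0,0,0]]
    - [[0.002,0.0885,-0.0237],[0,0,0]]
    - [[0.0024,0.104,-0.0338],[0,0,0]]
    - [[0.0027,0.1184,-0.0455],[0,0,0]]
    - [[0.003,0.1315,-0.0586],[0,0,0]]

```text
time_s: 6.45
ee_pos: [0.5645, 0.1847, 0.3459]
orientation: [[1.0, -0.023, -0.0], [-0.023, -1.0, 0.0], [-0.0, -0.0, -1.0]]
ft_force: [0.5, -0.8, -0.2]
grip_width: 0.08
gripper_force: 12.0
```

Request:
apply_moves:
  rows:
    - [[0.0003,0.0117,-0.0144],[0,0,0]]
    - [[0.0005,0.0218,-0.03],[0,0,0]]
    - [[0.0007,0.0302,-0.0466],[0,0,0]]
    - [[0.0008,0.0369,-0.0639],[0,0,0]]
    - [[0.0009,0.0417,-0.0818],[0,0,0]]
    - [[0.001,0.0438,-0.0941],[0,0,0]]
    - [[0.001,0.0449,-0.1033],[0,0,0]]
    - [[0.001,0.0452,-0.108],[0,0,0]]

```text
time_s: 7.45
ee_pos: [0.5654, 0.2298, 0.2379]
orientation: [[1.0, -0.022, 0.0], [-0.022, -1.0, 0.001], [0.0, -0.001, -1.0]]
ft_force: [-0.3, 6.9, 0.3]
grip_width: 0.079
gripper_force: 12.0
```

Request:
apply_moves:
  rows:
    - [[0,0.0001,-0.003],[0,0,0]]
    - [[0,0.0002,-0.005],[0,0,0]]
    - [[0,0.0003,-0.007],[0,0,0]]
    - [[0,0.0003,-0.0085],[0,0,0]]
    - [[0,0.0003,-0.0085],[0,0,0]]
    - [[0,0.0003,-0.0085],[0,0,0]]

```text
time_s: 8.2
ee_pos: [0.5654, 0.2302, 0.2299]
orientation: [[1.0, -0.022, 0.0], [-0.022, -1.0, 0.001], [0.0, -0.001, -1.0]]
ft_force: [-0.4, 8.1, -0.6]
grip_width: 0.08
gripper_force: 12.0
```

Request:
apply_moves:
  rows:
    - [[0,0.001,-0.0005],[0,0,0]]
    - [[0,0.001,-0.001],[0,0,0]]
    - [[0,0.001,-0.001],[0,0,0]]
    - [[0,0.001,-0.001],[0,0,0]]

```text
time_s: 8.7
ee_pos: [0.5655, 0.2304, 0.2292]
orientation: [[1.0, -0.023, -0.0], [-0.023, -1.0, 0.0], [-0.0, -0.0, -1.0]]
ft_force: [-1.8, 4.4, -0.2]
grip_width: 0.077
gripper_force: 12.0
```

Request:
apply_moves:
  rows:
    - [[0,0,-0.0005],[0,0,0]]
    - [[0,0,-0.001],[0,0,0]]
    - [[0,0,-0.001],[0,0,0]]
    - [[0,0,-0.001],[0,0,0]]

```text
time_s: 9.2
ee_pos: [0.5655, 0.2304, 0.2282]
orientation: [[1.0, -0.023, 0.0], [-0.023, -1.0, 0.0], [-0.0, -0.0, -1.0]]
ft_force: [-1.2, 5.8, -1.6]
grip_width: 0.077
gripper_force: 12.0
```

Request:
apply_moves:
  rows:
    - [[0,0,-0.0005],[0,0,0]]
    - [[0,0,-0.001],[0,0,0]]
    - [[0,0,-0.001],[0,0,0]]
    - [[0,0,-0.001],[0,0,0]]

```text
time_s: 9.7
ee_pos: [0.5655, 0.2304, 0.2272]
orientation: [[1.0, -0.023, -0.0], [-0.023, -1.0, 0.0], [-0.0, -0.0, -1.0]]
ft_force: [-1.2, 5.5, -0.5]
grip_width: 0.077
gripper_force: 12.0
```

Request:
apply_moves:
  rows:
    - [[0,0,-0.0005],[0,0,0]]
    - [[0,0,-0.001],[0,0,0]]
    - [[0,0,-0.001],[0,0,0]]
    - [[0,0,-0.001],[0,0,0]]

```text
time_s: 10.2
ee_pos: [0.5654, 0.2304, 0.2262]
orientation: [[1.0, -0.023, -0.0], [-0.023, -1.0, 0.0], [-0.0, -0.0, -1.0]]
ft_force: [-0.4, 6.2, -0.5]
grip_width: 0.074
gripper_force: 12.0
```

```bash
python3 - <<'E'
from h import *
b=robot.camera("side")[:,:,::-1][100:270,170:330]
cv2.imwrite("pics/c2.png",cv2.resize(b,None,fx=3.5,fy=3.5,interpolation=cv2.INTER_CUBIC))
E
```

```text
(no output)
```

View pics/c2.png

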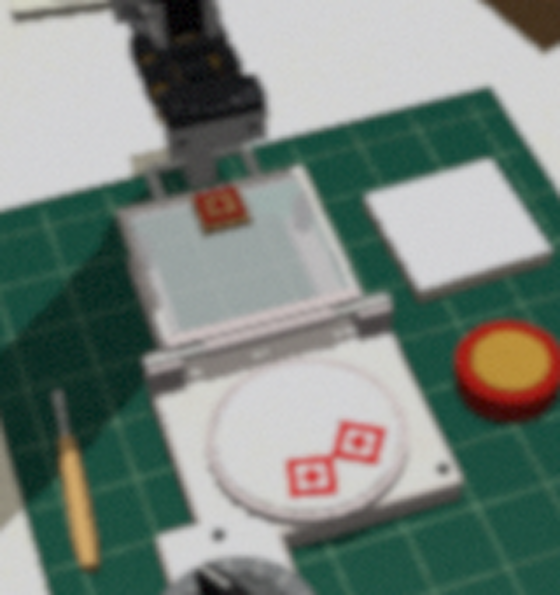

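The leaf is nearly flat, red seal up, and held by the bail. Its free-edge corners are at about (125,212) and (300,172) in the crop. I'll compare those with the projection for different angles to judge how level it is.

```bash
python3 - <<'E'
from h import *
for dz in(-.004,0,.005,.01,.02):
    print(dz,[((proj("side",P)-[170,100]+.5)*3.5-.5).round(0) for P in([.4947,.1966,.046+dz],[.6327,.1934,.046+dz],[.493,.0545,.046],[.631,.051,.046])])
E
```

```text
-0.004 [array([118., 219.]), array([301., 174.]), array([170., 357.]), array([367., 306.])]
0 [array([117., 215.]), array([301., 170.]), array([170., 357.]), array([367., 306.])]
0.005 [array([116., 210.]), array([301., 165.]), array([170., 357.]), array([367., 306.])]
0.01 [array([115., 205.]), array([300., 160.]), array([170., 357.]), array([367., 306.])]
0.02 [array([113., 195.]), array([300., 150.]), array([170., 357.]), array([367., 306.])]
```

Request:
apply_moves:
  rows:
    - [[0,0.0005,-0.0005],[0,0,0]]
    - [[0,0.0005,-0.001],[0,0,0]]
    - [[0,0.0005,-0.001],[0,0,0]]
    - [[0,0.0005,-0.001],[0,0,0]]

```text
time_s: 10.75
ee_pos: [0.5655, 0.2306, 0.2253]
orientation: [[1.0, -0.023, -0.0], [-0.023, -1.0, -0.0], [-0.0, 0.0, -1.0]]
ft_force: [-0.6, 1.8, -1.3]
grip_width: 0.08
gripper_force: 12.0
```

Request:
apply_moves:
  rows:
    - [[0,0,-0.0005],[0,0,0]]
    - [[0,0,-0.001],[0,0,0]]
    - [[0,0,-0.001],[0,0,0]]
    - [[0,0,-0.001],[0,0,0]]

```text
time_s: 11.25
ee_pos: [0.5655, 0.2306, 0.2243]
orientation: [[1.0, -0.023, -0.0], [-0.023, -1.0, -0.0], [-0.0, 0.0, -1.0]]
ft_force: [-0.6, 1.0, -0.6]
grip_width: 0.08
gripper_force: 12.0
```

Request:
apply_moves:
  rows:
    - [[0,0,-0.0005],[0,0,0]]
    - [[0,0,-0.001],[0,0,0]]
    - [[0,0,-0.0015],[0,0,0]]
    - [[0,0,-0.0015],[0,0,0]]
    - [[0,0,-0.0015],[0,0,0]]

```text
time_s: 11.88
ee_pos: [0.5656, 0.2307, 0.2237]
orientation: [[1.0, -0.023, 0.0], [-0.023, -1.0, -0.0], [0.0, 0.0, -1.0]]
ft_force: [-6.0, -2.8, 15.7]
grip_width: 0.08
gripper_force: 12.0
```

```bash
python3 - <<'E'
from h import *
s=robot.state();print(s["ft_force"],s["torque"])
b=robot.camera("side")[:,:,::-1][130:200,190:280]
c=cv2.imread("pics/c2.png")
cv2.imwrite("pics/c3.png",cv2.resize(b,None,fx=8,fy=8,interpolation=cv2.INTER_CUBIC))
E
```

```text
[-6.04251205 -2.76828264 15.69609779] [-0.63064128  1.49047632  0.0321097 ]
```

View pics/c3.png

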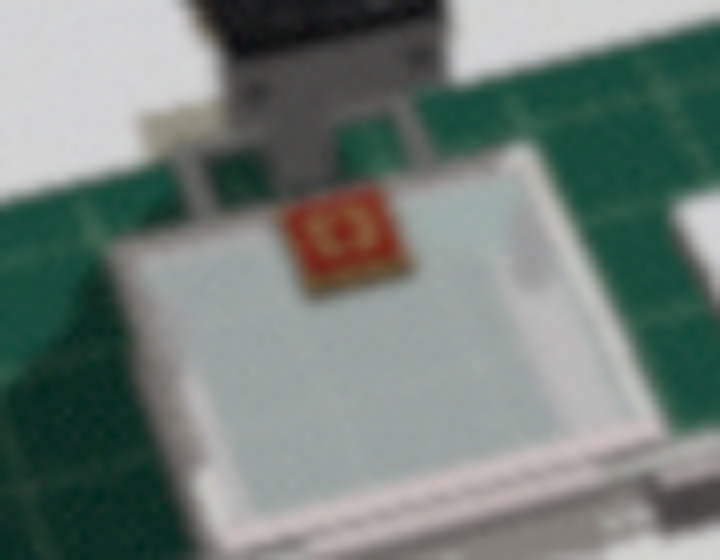

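The leaf is flat, with its seal at (345,235) red face up. The 15.7 N jump shows that it is on its rests. I'll ease off, release and rise.

Request:
apply_moves:
  rows:
    - [[0,0,0.0007],[0,0,0]]
    - [[0,0,0.001],[0,0,0]]
    - [[0,0,0.001],[0,0,0]]

```text
time_s: 12.3
ee_pos: [0.5655, 0.2306, 0.224]
orientation: [[1.0, -0.023, 0.0], [-0.023, -1.0, -0.0], [0.0, 0.0, -1.0]]
ft_force: [-2.2, -1.5, 4.6]
grip_width: 0.076
gripper_force: 12.0
```

Request:
apply_moves:
  rows:
    - [[0,0,0],[0,0,0]]
    - [[0,0,0],[0,0,0]]
    - [[0,0,0],[0,0,0]]
    - [[0,0,0],[0,0,0]]
    - [[0,0,0],[0,0,0]]
  hand: 0.028

```text
time_s: 12.92
ee_pos: [0.5655, 0.2308, 0.2239]
orientation: [[1.0, -0.023, -0.0], [-0.023, -1.0, 0.0], [-0.0, -0.0, -1.0]]
ft_force: [-1.1, 0.0, -0.3]
grip_width: 0.298
gripper_force: 0.0
```

Request:
apply_moves:
  rows:
    - [[0,0,0.01],[0,0,0]]
    - [[0,0,0.03],[0,0,0]]
    - [[0,0,0.06],[0,0,0]]
    - [[0,0,0.1],[0,0,0]]
    - [[0,0,0.14],[0,0,0]]
    - [[0,0,0.14],[0,0,0]]

```text
time_s: 13.68
ee_pos: [0.5659, 0.2311, 0.3685]
orientation: [[1.0, -0.023, 0.006], [-0.023, -1.0, 0.002], [0.006, -0.002, -1.0]]
ft_force: [-0.8, -0.0, -0.5]
grip_width: 0.293
gripper_force: 0.0
```

Request:
apply_moves:
  rows:
    - [[-0.008,-0.03,0],[0,0,10]]
    - [[-0.015,-0.06,0],[0,0,20]]
    - [[-0.023,-0.09,0],[0,0,30]]
    - [[-0.03,-0.12,0],[0,0,40]]
    - [[-0.038,-0.155,0],[0,0,50]]
    - [[-0.046,-0.19,0],[0,0,60]]
    - [[-0.054,-0.22,0],[0,0,70]]
    - [[-0.062,-0.25,0],[0,0,80]]
  hand: 0.05

```text
time_s: 14.68
ee_pos: [0.5029, -0.0202, 0.3641]
orientation: [[0.19, 0.982, -0.0], [0.982, -0.19, -0.0], [-0.0, -0.0, -1.0]]
ft_force: [1.2, -0.2, -0.8]
grip_width: 0.529
gripper_force: 0.0
```

Request:
apply_moves:
  rows:
    - [[-0.01,-0.04,0],[0,0,10]]
    - [[-0.02,-0.08,0],[0,0,20]]
    - [[-0.025,-0.11,0],[0,0,30]]
    - [[-0.0305,-0.131,0],[0,0,40.8]]
    - [[-0.0305,-0.131,-0.02],[0,0,40.8]]
    - [[-0.0305,-0.131,-0.04],[0,0,40.8]]
    - [[-0.0305,-0.131,-0.04],[0,0,40.8]]
    - [[-0.0305,-0.131,-0.04],[0,0,40.8]]

```text
time_s: 15.68
ee_pos: [0.4731, -0.1501, 0.3247]
orientation: [[-0.493, 0.87, 0.0], [0.87, 0.493, -0.0], [-0.0, 0.0, -1.0]]
ft_force: [0.3, -0.8, -0.0]
grip_width: 0.534
gripper_force: 0.0
```

```bash
python3 - <<'E'
from h import *
s=robot.state();R=np.array(s["orientation"]);e=np.array(s["ee_pos"]);print(s["time_s"],e,R.round(4).tolist(),s["q"],s["grip_width"],"tip",e+R[:,2]*.199)
a=robot.camera("top")[:,:,::-1][180:300,180:330];b=robot.camera("side")[:,:,::-1][130:310,190:310]
z=lambda i,w:cv2.resize(i,(w,560),interpolation=cv2.INTER_CUBIC)
cv2.imwrite("pics/c4.png",np.hstack([z(a,420),z(b,373)]))
E
```

```text
15.675 [ 0.47314934 -0.15011775  0.32466825] [[-0.4926, 0.8702, 0.0004], [0.8702, 0.4926, -0.0003], [-0.0004, 0.0002, -1.0]] [ 0.70752723  0.33480215 -0.54318895  1.98965047  0.22348143  0.87445822
  0.55971221] 0.5338404667038993 tip [ 0.47322718 -0.15017309  0.12566828]
```

View pics/c4.png

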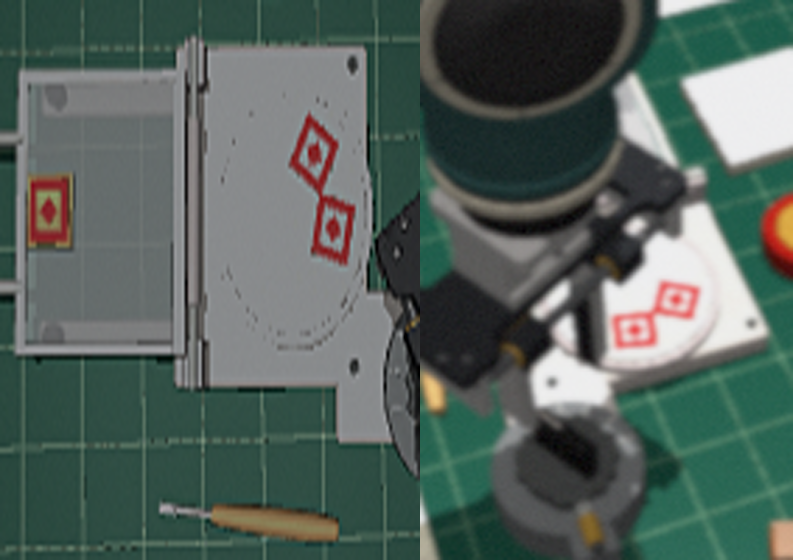

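The leaf lies flat on its rests with the red seal at (50,210), and in the side half the fingers are lined up above the wing at (570,445). I'm descending to grip it.

Request:
apply_moves:
  rows:
    - [[0,0,-0.02],[0,0,0]]
    - [[0,0,-0.04],[0,0,0]]
    - [[0,0,-0.055],[0,0,0]]
    - [[0,0,-0.068],[0,0,0]]
    - [[0,0,-0.076],[0,0,0]]
    - [[0,0,-0.076],[0,0,0]]

```text
time_s: 16.52
ee_pos: [0.4723, -0.1506, 0.2474]
orientation: [[-0.492, 0.871, -0.003], [0.871, 0.492, -0.001], [0.001, -0.003, -1.0]]
ft_force: [-8.3, -2.1, 2.3]
grip_width: 0.531
gripper_force: 3.5
```

Request:
apply_moves:
  rows:
    - [[0,0,0],[0,0,0]]
    - [[0,0,0],[0,0,0]]
    - [[0,0,0],[0,0,0]]
    - [[0,0,0],[0,0,0]]
    - [[0,0,0],[0,0,0]]
    - [[0,0,0],[0,0,0]]
  hand: 0.0
  newtons: 30

```text
time_s: 17.27
ee_pos: [0.473, -0.1503, 0.248]
orientation: [[-0.492, 0.87, -0.0], [0.87, 0.492, -0.0], [-0.0, -0.0, -1.0]]
ft_force: [-1.8, -1.3, 2.4]
grip_width: 0.124
gripper_force: 29.9
```

```bash
python3 - <<'E'
from h import *
s=robot.state();print(s["torque"],s["ft_force"])
cv2.imwrite("pics/before.png",robot.camera("top")[:,:,::-1])
E
```

```text
[-0.35919091  0.28326351 -0.03353563] [-1.77147554 -1.31349681  2.41182885]
```

Request:
apply_moves:
  rows:
    - [[0,0,0],[0,0,-3]]
    - [[0,0,0],[0,0,-6]]
    - [[0,0,0],[0,0,-9]]
    - [[0,0,0],[0,0,-12]]
    - [[0,0,0],[0,0,-14]]
    - [[0,0,0],[0,0,-16]]
    - [[0,0,0],[0,0,-16]]
    - [[0,0,0],[0,0,-16]]

```text
time_s: 18.32
ee_pos: [0.473, -0.1503, 0.248]
orientation: [[-0.234, 0.972, 0.0], [0.972, 0.234, -0.0], [-0.0, -0.0, -1.0]]
ft_force: [-2.1, -2.3, 4.6]
grip_width: 0.126
gripper_force: 29.8
```

```bash
cat > s.py <<'E'
from h import *
s=robot.state();R=np.array(s["orientation"])
print(s["time_s"],"tz",round(s["torque"][2],3),"yaw",np.degrees(np.arctan2(R[1,1],R[0,1])).round(2),np.round(s["ft_force"],1),s["grip_width"],s["ee_pos"])
E
python3 s.py
```

```text
18.325 tz -0.198 yaw 13.53 [-2.1 -2.3  4.6] 0.1264319990742024 [ 0.47300497 -0.15030757  0.24797591]
```

Request:
apply_moves:
  rows:
    - [[0,0,0],[0,0,-1.5]]
    - [[0,0,0],[0,0,-3]]
    - [[0,0,0],[0,0,-3]]
    - [[0,0,0],[0,0,-3]]

```text
time_s: 18.82
ee_pos: [0.473, -0.1503, 0.248]
orientation: [[-0.183, 0.983, 0.0], [0.983, 0.183, -0.0], [-0.0, -0.0, -1.0]]
ft_force: [-1.0, -4.2, 3.7]
grip_width: 0.128
gripper_force: 30.0
```

```bash
python3 s.py
```

```text
18.825 tz 0.214 yaw 10.52 [-1.  -4.2  3.7] 0.12818849568268356 [ 0.47302796 -0.15027301  0.24796109]
```

The torque changes sign at yaw ≈ 12.0°, which is the first stop (17.4° from home). The second should therefore be near -12.0° and the third near -36.0°.

Request:
apply_moves:
  rows:
    - [[0,0,0],[0,0,-4]]
    - [[0,0,0],[0,0,-8]]
    - [[0,0,0],[0,0,-12]]
    - [[0,0,0],[0,0,-16]]
    - [[0,0,0],[0,0,-20]]
    - [[0,0,0],[0,0,-22.5]]
    - [[0,0,0],[0,0,-22.5]]
    - [[0,0,0],[0,0,-22.5]]

```text
time_s: 19.82
ee_pos: [0.4731, -0.1503, 0.248]
orientation: [[0.207, 0.978, 0.0], [0.978, -0.207, -0.0], [-0.0, 0.0, -1.0]]
ft_force: [-0.2, -4.3, 2.8]
grip_width: 0.126
gripper_force: 29.9
```

```bash
python3 s.py
```

```text
19.825 tz 0.15 yaw -11.93 [-0.2 -4.3  2.8] 0.12566717214193437 [ 0.47309819 -0.15028759  0.24798451]
```

Request:
apply_moves:
  rows:
    - [[0,0,0],[0,0,-4]]
    - [[0,0,0],[0,0,-8]]
    - [[0,0,0],[0,0,-12]]
    - [[0,0,0],[0,0,-16]]
    - [[0,0,0],[0,0,-20]]
    - [[0,0,0],[0,0,-23]]
    - [[0,0,0],[0,0,-24]]
    - [[0,0,0],[0,0,-24]]

```text
time_s: 20.82
ee_pos: [0.4732, -0.1504, 0.248]
orientation: [[0.587, 0.81, 0.001], [0.81, -0.587, -0.0], [0.0, 0.001, -1.0]]
ft_force: [1.5, -6.0, 2.4]
grip_width: 0.126
gripper_force: 29.9
```

```bash
python3 s.py
```

```text
20.825 tz 0.105 yaw -35.94 [ 1.5 -6.   2.4] 0.1261221326881667 [ 0.47315294 -0.15036624  0.24797314]
```

Request:
apply_moves:
  rows:
    - [[0,0,0],[0,0,1]]
    - [[0,0,0],[0,0,1]]
    - [[0,0,0],[0,0,1]]
    - [[0,0,0],[0,0,1]]

```text
time_s: 21.32
ee_pos: [0.4731, -0.1504, 0.248]
orientation: [[0.573, 0.819, 0.0], [0.819, -0.573, -0.0], [0.0, 0.0, -1.0]]
ft_force: [1.2, -4.9, 1.5]
grip_width: 0.126
gripper_force: 29.9
```

```bash
python3 s.py; python3 - <<'E'
from h import *
a=robot.camera("top")[:,:,::-1][180:300,180:330];b=robot.camera("side")[:,:,::-1][130:310,190:310]
z=lambda i,w:cv2.resize(i,(w,560),interpolation=cv2.INTER_CUBIC)
cv2.imwrite("pics/c5.png",np.hstack([z(a,420),z(b,373)]))
E
```

```text
21.325 tz -0.078 yaw -34.97 [ 1.2 -4.9  1.5] 0.1256593240432047 [ 0.47311032 -0.1503674   0.24796375]
```

View pics/c5.png

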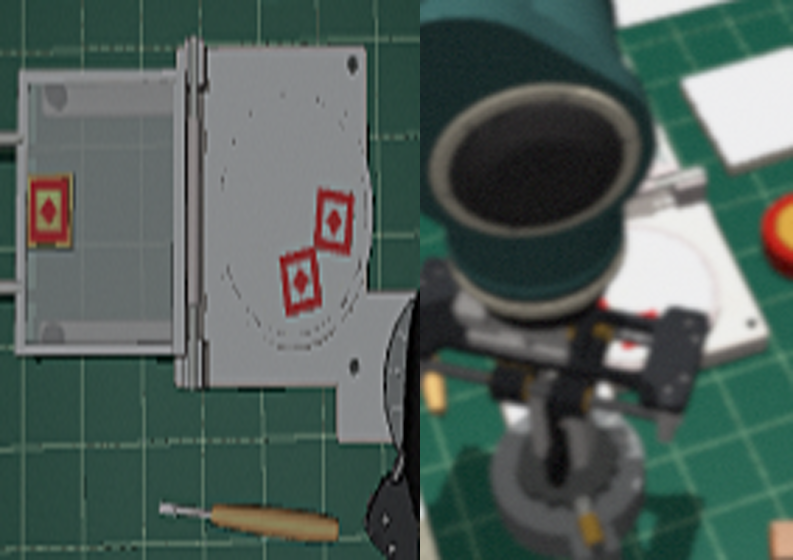

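The card has turned about 65° clockwise: its first print moved from (315,155) to (333,220). The leaf is still flat and the fingers hold the wing. The torque crosses zero near yaw -35.4°, so I'll settle there and hand in.

Request:
apply_moves:
  rows:
    - [[0,0,0],[0,0,-0.5]]
    - [[0,0,0],[0,0,-0.5]]
    - [[0,0,0],[0,0,-0.5]]
    - [[0,0,0],[0,0,-0.5]]
    - [[0,0,0],[0,0,-0.5]]

```text
time_s: 22.05
ee_pos: [0.4731, -0.1504, 0.248]
orientation: [[0.58, 0.814, 0.0], [0.814, -0.58, -0.0], [0.0, 0.0, -1.0]]
ft_force: [1.5, -5.7, 2.1]
grip_width: 0.126
gripper_force: 29.9
```

```bash
python3 s.py; python3 -c "
from workcell import robot
print(robot.finish_job())"
```

```text
22.05 tz 0.032 yaw -35.47 [ 1.5 -5.7  2.1] 0.12601776354324362 [ 0.47313577 -0.15037809  0.24797601]
the job is handed in; nothing more can be done
None
```

The job is handed in at 22 s: the leaf lies flat on its rests with the red face up and released, and the knob was turned to the third stop and is still gripped there; the hand-in returned no verdict.

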